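# Shut the rinse trough's drop gate on its ratchet winder

### The arm

A 6-joint arm with a two-finger parallel gripper is mounted at the origin on the work surface. World frame = base frame: x ahead of the robot, y to its left, z up, the work surface at z = 0. Lengths are in mm, angles in rad, forces in N, time in s.
With the tool pointing down it reaches from about 300 to 875 mm from the base axis. Payload 6.4 kg.
Tool frame: the origin (TCP) lies on the centre line of the jaws, within the pads' length; the fingertips stand 25 mm ahead of it and the grasp point (between the pads) lies 6 mm ahead of it; z points along the fingers, y is the line along which they close (so a half turn about z gives the same grasp; the last joint's range is limited). The gripper opens to 88 mm and grips with 3 to 60 N. Pads are 18 mm wide; open, the fingers measure 123 mm over their backs; the gripper's body (75 mm by 187 mm) begins 45 mm behind the grasp point.
Start: joints at [-1.518, 0.181, 1.607, -0, 1.354, -0.206], TCP at [147.17, -555.862, 263.714] pointing down, gripper open.
Joint ranges: [-2.99, 2.99], [-0.89, 2.07], [0.3, 2.58], [-1.14, 4.28], [0, 2.63], [-3.12, 3.12]. Speed limits (rad/s): [2.57, 2.57, 3.01, 3.14, 3.14, 3.14].

### API

Orientations are given as a unit quaternion [x, y, z, w].
In Python, from rig import bot gives the robot as it stands.
- The arm moves only by the tool jog_arm, never from a script. Its argument "moves" is one flat list of numbers, 7 for each row, row after row: the shift along the tool's x, y, z scaled (see below), then the turn, a rotation vector about the tool's x, y, z scaled (see below), then the opening, from -1 (shut) to 1 (fully open), so that 0 is half open. A call has 1 to 12 rows; each row is the pose to reach, as a shift and turn from the pose commanded when the call began, along the tool's axes at that moment, turning the shorter way round; what a row does not reach only later rows make up. The controller multiplies each number of a shift by 80 mm and each number of a turn by pi rad. A row lasts 1/12 s, in which the tool goes at most 41.7 mm and 7.16 degrees, less where a joint would pass 70% of its speed; a pose out of reach is approached as far as the arm can. A call with a number of a shift or a turn outside -1 to 1 is refused whole. A call with a gripper value outside its range is refused whole. The fingers move at their own pace and stop on an object; "grip_force" is the grip in N (left out, the last holds). Time passes only in rows, so rows that repeat a pose let the fingers close. It gives the time, the measured TCP pose, the force, the opening and the grip force at its end, in the units of the state.
- bot.get_obs(): the state, without advancing time (a new reading comes with each control period).
- bot.camera(name): name is "scene" or "top"; returns a dict with "img" (384x512x3 uint8, blue, green, red), "mtx" (3x3 intrinsics, pixels), "cam_to_world" (4x4, takes a point from camera to world coordinates). Camera axes: x right, y up, looking along -z (the intrinsics and any distortion apply to the point x, -y, -z); pixel columns grow to the right and rows downward; lengths in mm; the calibration is good to about 2 mm. A picture is of the moment at which its call begins. There is no depth.
- bot.job_done(): hands the job in; it is judged then, once.
The state is a dict: "time": time; "joints": joint angles; "joint_velocities": joint speeds; "joint_torque": joint torques, N m; "tool_pos": TCP position; "orientation": TCP orientation; "contact_force": force on the tool from outside, world axes, zero at the start; "torque": the same for the moment, N m; "gripper_width": finger opening in mm; "gripper_force": force on a finger pad.
Only numpy, scipy, OpenCV 4.12 (cv2) and the standard library are available. Lean on these libraries where they do the work, as an engineer would, in place of code of your own. Each camera call takes 0.05 s, during which the arm holds its last target. There are 200 camera calls.

### The job

Shut the drop gate of the rinse trough: throw the holding pawl right back off the ratchet wheel, wind the crank backwards until the gate bears firmly on its rubber sill (by feel, without jamming it down), then flip the pawl back onto the wheel and let go. Move the gate only with the crank, never force the wheel back against the pawl, and leave the tumbler, soap rest, spray bottle and pail lid where they stand.

Things in the scene. Friction and masses are not known exactly. Their poses are not given: they have to be found in the camera images.
- trough: The whole station, fixed on the slab: concrete rinse trough, 250 mm long (x), 380 mm wide (y), rim 120 mm high, with two green cheek plates (y = +-90 mm, 235 mm high) on its front. Origin on the slab under the gate's centre; +x runs back over the trough away from the robot, +y towards ratchet wheel and pawl, -y towards the crank, z up.
- outlet: Fixed concrete outlet floor under the gate; origin and axes of trough. It holds the black rubber sill, its top 12 to 22 mm above the slab, different each time and not measured: the seat must be felt. On the sill the force at the grip rises about 2 N per mm of its travel. 4 to 10 N more than in running seats the gate firmly; some 14 N more jams it.
- gate: The steel gate plate (158 mm wide, 118 mm high, 6 mm thick) with its toothed rack, which stands up to 278 mm above this origin. The origin lies 12 mm below the plate's lower edge, so its height above the slab reads the lift: 0 to 10 mm when shut, depending on the sill, 28 to 43 mm at the start. Its axes are those of trough.
- axle (a point): Centre of the horizontal winder shaft, on the trough's middle plane: 30 mm in front (-x) of the gate plane and 205 mm above the slab. The shaft lies along the trough's y axis and carries pinion, red ratchet wheel and crank; axes as trough.
- crank_grip (a point): Middle of the crank's black grip: a freely spinning round sleeve, 26 mm thick and 85 mm long, parallel to the shaft, 90 mm from the shaft axis, centred 169.5 mm from the trough's middle plane on the -y side. The crank arm (8 mm flat bar) is 49 to 57 mm from this point towards the trough; nothing else stands within 50 mm of the grip in its working arc, which passes over the top.
- winder: Shaft, pinion, red 16-tooth ratchet wheel (96 mm across, 12 mm thick, middle at y = +107 mm) and crank; origin on the shaft axis in the trough's middle plane. The shaft is stiff and stays where it is left; lowering takes about 2 to 5 N at the grip. With the pawl down it cannot turn back past the next tooth (0.39 rad apart).
- winder_turn (a joint): Turn of the winder, rad; grows as the gate rises, 22 mm per rad. The grip stands at an angle of 0.85 + this value, measured in the trough's x-z plane from its +x axis up towards +z; so backwards (lowering) the grip comes up from the robot's side (-x) and over the top towards +x. It starts at 1.28 to 1.95; the gate is shut at 0 to 0.45, wherever it meets the sill.
- pawl: The steel gravity pawl, 150 g, lying on top of the ratchet wheel: 12 mm thick arm reaching 54 mm from its pivot towards the robot (-x) when down, with a lifting pin. Origin at the pivot.
- pawl_swing (a joint): Swing of the pawl, rad: about -0.05 to 0.1 when it lies on the wheel, growing as it is lifted up and over away from the robot; past about 1.55 it is over its pivot and falls by its own weight to rest at 2.0, where it stays.
- pawl_pivot (a point): Pivot of the pawl, its axis along the trough's y; 62 mm behind (+x) and 48 mm above the shaft axis, 253 mm above the slab, 107 mm from the middle plane on the +y side.
- pawl_pin (a point): Grip point on the pawl's lifting pin: a round steel pin, 12 mm thick, 42 mm from the pivot and parallel to the shaft, standing 50 mm clear of the pawl's and wheel's outer face on the +y side and ending in a 15 mm ball; this point is in the middle of the free length, 33 mm from the pawl's middle plane.
- tumbler: Clear plastic tumbler, 72 mm across, 105 mm high, on the trough's rear rim. Origin under its middle. Not to be moved.
- soap_rest: White ceramic soap rest, 74 by 115 by 32 mm high, with a bar of soap, on the trough's rear rim. Origin under its middle. Not to be moved.
- spray_bottle: Squat blue spray bottle, 80 mm across, 134 mm high with its white press-button nozzle, on the slab at the crank side. Not to be moved.
- pail_lid: Steel pail lid, 256 mm across, 44 mm high with its handle, flat on the slab at the pawl side. Not to be moved.

How it is judged (in metres and radians):
On the way, in this order (a step that is already met when the one before it is completed fails the run):
1. the pawl is thrown back over its pivot, clear of the wheel, while the gate is still up (value of joint pawl_swing above 1.75 rad and value of joint winder_turn above 0.75 rad), for 0.2 s.
2. with the pawl thrown back, the gate is wound down and bears on its sill with at least 5 N (value of joint pawl_swing above 1.4 rad and contact force between gate and outlet above 5 N), for 0.2 s.
At the end, for the whole second after the job is handed in: The gate rests on its rubber sill, still bearing on it with at least 5 N after the crank has been let go; the pawl lies on the ratchet wheel again (swing below 0.2 rad); the winder is at rest; tumbler, soap rest, spray bottle and pail lid are within 20 mm of where they stood (contact force between gate and outlet above 5 N and value of joint pawl_swing below 0.2 rad and distance of each of tumbler, soap_rest, spray_bottle, pail_lid from where it was at the start of the episode below 0.02 m and angular speed of winder below 0.05 rad/s); the robot touches nothing.
It fails at once if the gate is jammed down on its sill with more than 60 N (contact force between gate and outlet above 60 N).
It fails at once if the wheel is forced back against the pawl with more than 45 N (contact force between pawl and winder above 45 N).
It fails at once if the gate or its rack is pushed directly (over 3 N) instead of wound (contact force between any of the arm, the fingers and gate above 3 N).
It fails at once if a bystander is knocked over or pushed away (moved over 40 mm or tilted over 0.4 rad) (distance of any of tumbler, soap_rest, spray_bottle, pail_lid from where it was at the start of the episode above 0.04 m or angle between any of tumbler, spray_bottle's own z axis and vertical above 0.4 rad).
It also fails if it takes over 72 s, if anything falls off the work surface, if the arm or the gripper's body presses on something with over 40 N, if the wrist force passes 120 N, or if a joint passes its speed limit or range.

## Working session

There is one attempt and no reset: what is moved stays moved. The work goes in short steps, Python scripts to look and compute and a tool call to move; the robot and the scene stay as the last step left them, time stands still between calls to the robot, and variables do not carry over. Pictures are saved under pics/ and viewed, at most 10 in all, crops included, and the job is handed in when it is done.

Besides the shell and the picture viewer there is one more tool, called after ">>>" by a JSON object that holds its "op" and its "data". jog_arm: Moves the arm, as the interface text tells. Shifts and turns lie within -1 to 1; 1 stands for 80 mm of shift or pi rad of turn. Its arguments: {"type":"object","properties":{"moves":{"type":"array","items":{"type":"number"}},"grip_force":{"type":"number"}},"required":["moves"]}

```bash
mkdir -p pics; python3 - <<'E'
from rig import bot
import cv2,numpy as np
np.set_printoptions(precision=4,suppress=True)
for n in("scene","top"):
    c=bot.camera(n);cv2.imwrite(f"pics/{n}0.png",cv2.resize(c["img"],(800,600),interpolation=cv2.INTER_CUBIC));print(n,c["mtx"],c["cam_to_world"],c.keys())
o=bot.get_obs();print(o)
E
```

```text
scene [[394.7899   0.     258.7007]
 [  0.     394.7899 183.9197]
 [  0.       0.       1.    ]] [[   0.6969   -0.5442    0.4671 1292.9961]
 [   0.7172    0.5266   -0.4564 -668.6318]
 [   0.0023    0.653     0.7573 1335.7822]
 [   0.        0.        0.        1.    ]] dict_keys(['img', 'mtx', 'cam_to_world'])
top [[499.5031   0.     262.7923]
 [  0.     499.5031 187.5202]
 [  0.       0.       1.    ]] [[   0.0303    0.9858   -0.165   316.3357]
 [  -0.9993    0.0333    0.0153   55.2222]
 [   0.0206    0.1644    0.9862 1878.1534]
 [   0.        0.        0.        1.    ]] dict_keys(['img', 'mtx', 'cam_to_world'])
{'time': 0.1, 'joints': array([-1.5183,  0.1815,  1.6078,  0.    ,  1.3538, -0.2063]), 'joint_velocities': array([-0.0009, -0.0002, -0.0037,  0.0015, -0.0025,  0.0008]), 'joint_torque': array([  0.0003, -43.482 , -34.2697,   0.0704,   0.034 ,  -0.    ]), 'tool_pos': array([ 147.1539, -555.4345,  262.9358]), 'orientation': array([ 0.9916,  0.129 ,  0.0001, -0.0007]), 'contact_force': array([ 0.429 ,  0.1134, -0.3011]), 'torque': array([ 0.0049, -0.0444, -0.0477]), 'gripper_force': 0.0, 'gripper_width': 87.91981363866205}
```

View pics/scene0.png

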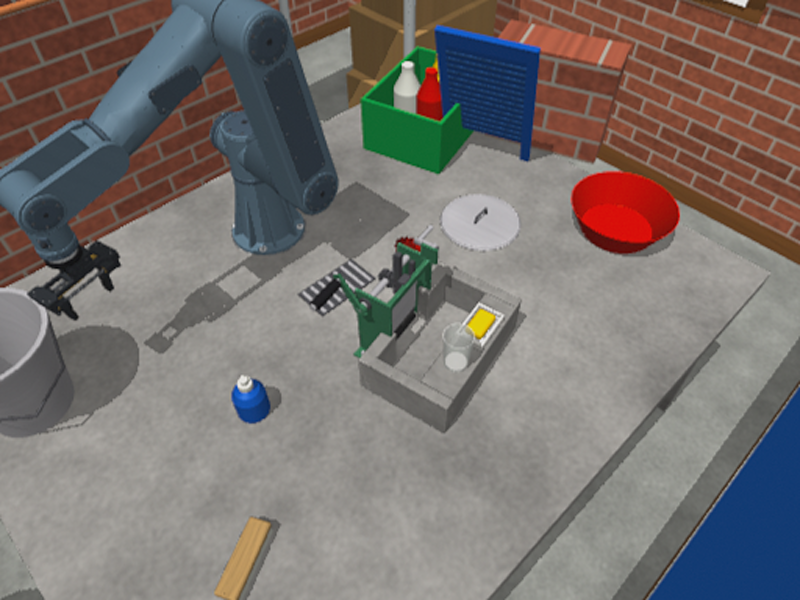

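View pics/top0.png

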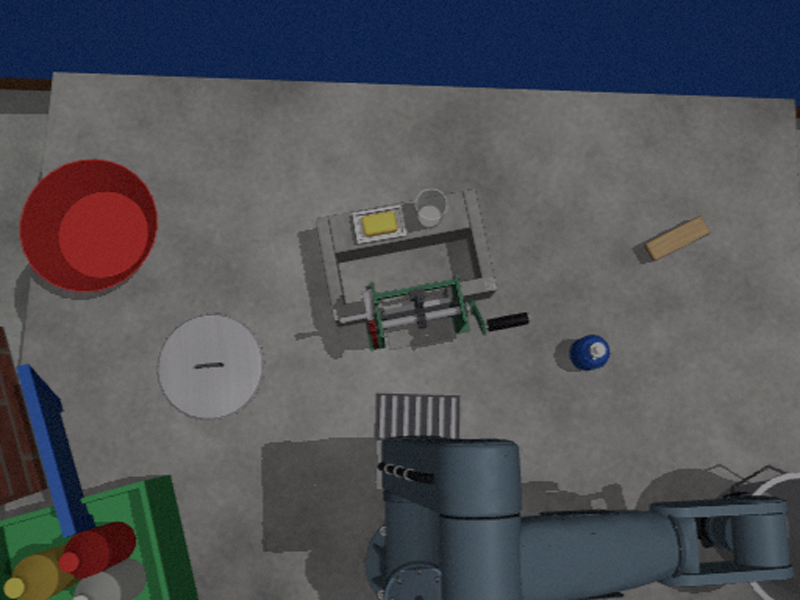

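The scene picture shows the station at (430,320), with the grip at (325,293) and the pawl pin at (425,235). The top picture shows the trough's rear corners at (318,218) and (474,190), the grip at (507,321) and the pin at (350,318). I'll enlarge both.

```bash
python3 - <<'E'
import cv2
for n,(x,y) in dict(scene=(288,225),top=(290,180)).items():
    im=cv2.imread(f"pics/{n}0.png")
    w,h=(260,195)
    cv2.imwrite(f"pics/{n}1.png",cv2.resize(im[y:y+h,x:x+w],(780,585),interpolation=cv2.INTER_CUBIC))
E
```

```text
(no output)
```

View pics/scene1.png

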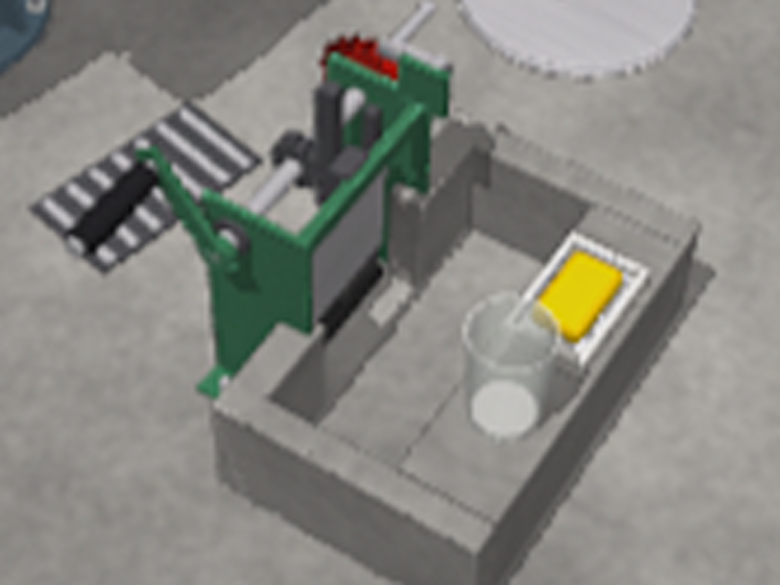

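View pics/top1.png

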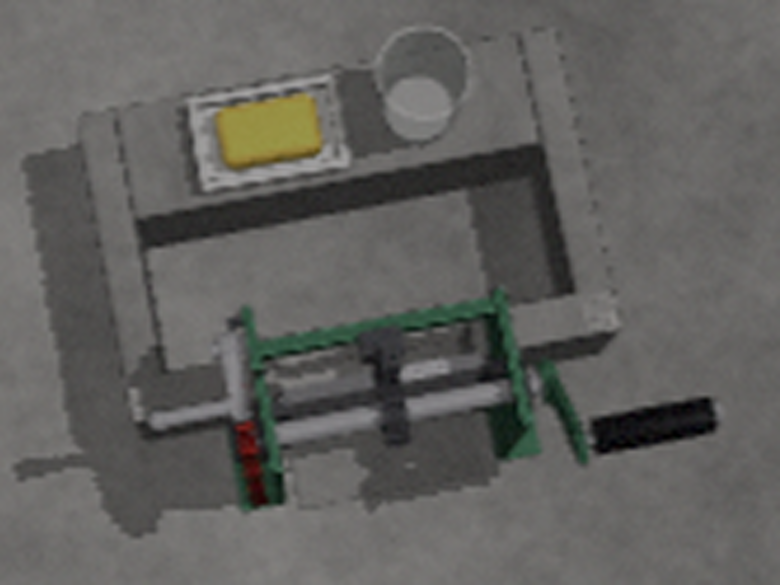

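```bash
cat > h.py <<'E'
from rig import bot
import numpy as np
from scipy.optimize import least_squares
from scipy.spatial.transform import Rotation as R
np.set_printoptions(precision=4,suppress=True)
def proj(c,P):
    T=np.linalg.inv(c["cam_to_world"]);q=T[:3,:3]@P+T[:3,3];u=c["mtx"]@[q[0]/-q[2],-q[1]/-q[2],1];return u[:2]
def w(p,P): # trough->world
    c,s=np.cos(p[2]),np.sin(p[2]);return np.array([p[0]+c*P[0]-s*P[1],p[1]+s*P[0]+c*P[1],P[2]])
def grip(t,y=-169.5): return np.array([-30+90*np.cos(.85+t),y,205+90*np.sin(.85+t)])
def pin(s,y=140): return np.array([32-42*np.cos(s),y,253+42*np.sin(s)])
E
cat > fit.py <<'E'
from h import *
S=bot.camera("scene");T=bot.camera("top")
so=np.array([288,225]);to=np.array([290,180])
def obs(p):
    X=p[5];F=X-250
    return [(T,[80,113],(X,190,120)),(T,[555,28],(X,-190,120)),(T,[617,325],(F,-190,120)),
    (S,[697,228],(X,190,120)),(S,[482,545],(X,-190,120)),(S,[215,398],(F,-190,120)),
    (T,[716,413],grip(p[3],-212)),(T,[592,437],grip(p[3],-127)),(S,[78,240],grip(p[3],-212)),(S,[152,175],grip(p[3],-127)),
    (T,[152,422],pin(p[4],162)),(S,[430,8],pin(p[4],162)),(T,[505,396],(-30,-84,205)),(T,[280,432],(-30,82,205))]
def res(p):
    r=[]
    for c,px,P in obs(p):
        m=((np.array(px)/3+(so if c is S else to))+.5)*.64-.5
        r+=list(proj(c,w(p,np.array(P,float)))-m)
    return r
f=least_squares(res,[500,20,.1,1.6,0,220],x_scale=[100,100,.1,1,1,100],loss="soft_l1")
p=f.x;print(p);print(np.array(res(p)).reshape(-1,2))
print("grip",w(p,grip(p[3])),"pin",w(p,pin(p[4])),"axle",w(p,(-30,0,205)),"pivot",w(p,(32,107,253)))
E
python3 fit.py
```

```text
[572.6907  13.8591   0.225    1.3298   0.0197 257.4557]
[[-1.3828 -0.2268]
 [-0.1518 -1.0466]
 [ 1.0299  1.7485]
 [ 1.7518 -1.4904]
 [-0.2418  1.2975]
 [-1.6477  0.0862]
 [-1.3214  0.0783]
 [-0.4716 -0.0668]
 [ 0.3098  0.4267]
 [-0.6044 -1.2235]
 [ 1.7789 -0.4756]
 [-0.7972 -0.0355]
 [ 0.0019 -1.0336]
 [-0.1419  0.5735]]
grip [ 531.0736 -169.5485  278.8181] pin [531.7163 148.1012 253.8272] axle [543.4468   7.166  205.    ] pivot [580.0122 125.3015 253.    ]
```

```bash
cat >> h.py <<'E'
def down(yaw): # tool down, tool x at yaw
    return R.from_quat([np.cos(yaw/2),np.sin(yaw/2),0,0])
def rows(targets,yaw=None):
    o=bot.get_obs();R0=R.from_quat(o["orientation"])
    for t in targets:
        d=R0.inv().apply(np.array(t)-o["tool_pos"])/80
        rv=(R0.inv()*down(yaw)).as_rotvec()/np.pi if yaw is not None else np.zeros(3)
        print([round(float(v),3) for v in np.r_[d,rv]])
E
sed -e 's/loss="soft_l1"//' -e 's/return \[(T,\[80.*$/return [/' -e '/(S,\[697/d' fit.py > fit2.py; python3 fit2.py
python3 - <<'E'
from h import *
o=bot.get_obs();p=o["tool_pos"]
for f in(.33,.66,1):
    print(p+f*(np.array([532,148,420])-p)); rows([p+f*(np.array([532,148,420])-p)],1.796)
rows([[147,-556,420]])
E
```

```text
[572.6802  13.6425   0.2216   1.3219   0.0366 220.    ]
[[-1.3083  0.1258]
 [-0.4841 -0.1061]
 [ 0.2642  0.3146]
 [-0.5809 -1.3005]
 [ 1.7893 -0.6684]
 [-0.7023 -0.0906]
 [ 0.053  -0.9399]
 [-0.1234  0.503 ]]
grip [ 531.0055 -169.4921  279.2238] pin [532.1868 148.029  254.5369] axle [543.4135   7.05   205.    ] pivot [580.3845 125.0591 253.    ]
[ 274.164  -323.477   315.0898]
[2.278, -2.4, -0.644, -0.0, -0.0, -0.489]
[401.1579 -91.257  366.762 ]
[4.555, -4.8, -1.289, -0.0, -0.0, -0.489]
[532. 148. 420.]
[6.902, -7.273, -1.952, -0.0, -0.0, -0.489]
[-0.003, 0.002, -1.957, 0.0, 0.0, 0.0]
```

>>> {"op": "jog_arm", "data": {"moves": [0.9,-0.9,-0.5,0,0,0,1,0.9,-0.9,-0.5,0,0,0,1,0.9,-0.9,-0.5,0,0,0,1]}}

```text
time: 0.55
tool_pos: [199.4, -465.8, 304.2]
orientation: [0.992, 0.129, 0.0, -0.001]
contact_force: [0.5, -0.3, 0.4]
gripper_width: 88.4
gripper_force: 0.0
```

>>> {"op": "jog_arm", "data": {"moves": [0.9,-0.95,-0.5,0,0,0,1,0.9,-0.95,-0.5,0,0,0,1,0.9,-0.95,-0.5,0,0,0,1]}}

```text
time: 0.8
tool_pos: [249.5, -373.7, 345.0]
orientation: [0.992, 0.129, 0.0, 0.0]
contact_force: [0.4, -0.7, -0.1]
gripper_width: 88.1
gripper_force: 0.0
```

>>> {"op": "jog_arm", "data": {"moves": [0.9,-0.95,-0.5,0,0,0,1,0.9,-0.95,-0.5,0,0,0,1,0.9,-0.95,-0.5,0,0,0,1]}}

```text
time: 1.05
tool_pos: [299.6, -281.7, 385.3]
orientation: [0.992, 0.129, 0.001, 0.001]
contact_force: [0.8, -0.7, 0.5]
gripper_width: 88.0
gripper_force: 0.0
```

>>> {"op": "jog_arm", "data": {"moves": [0.9,-0.95,-0.3,0,0,0,1,0.9,-0.95,-0.3,0,0,0,1,0.9,-0.95,-0.3,0,0,0,1]}}

```text
time: 1.3
tool_pos: [349.8, -189.3, 409.2]
orientation: [0.992, 0.13, 0.001, 0.001]
contact_force: [-0.1, -0.6, 0.6]
gripper_width: 87.9
gripper_force: 0.0
```

>>> {"op": "jog_arm", "data": {"moves": [0.9,-0.95,0,0,0,0,1,0.9,-0.95,0,0,0,0,1,0.9,-0.95,0,0,0,0,1]}}

```text
time: 1.55
tool_pos: [399.9, -97.0, 408.2]
orientation: [0.991, 0.13, 0.001, -0.0]
contact_force: [1.1, -0.0, -0.2]
gripper_width: 88.5
gripper_force: 0.0
```

>>> {"op": "jog_arm", "data": {"moves": [0.9,-0.95,0,0,0,0,1,0.9,-0.95,0,0,0,0,1,0.9,-0.95,0,0,0,0,1]}}

```text
time: 1.8
tool_pos: [450.0, -5.0, 407.9]
orientation: [0.991, 0.13, 0.001, -0.0]
contact_force: [-0.7, -0.1, -0.6]
gripper_width: 88.0
gripper_force: 0.0
```

>>> {"op": "jog_arm", "data": {"moves": [0.9,-0.95,0,0,0,-0.489,1,0.9,-0.95,0,0,0,-0.489,1,0.9,-0.95,0,0,0,-0.489,1,0.9,-0.95,0,0,0,-0.489,1,0.9,-0.95,0,0,0,-0.489,1,0.9,-0.95,0,0,0,-0.489,1,0.9,-0.95,0,0,0,-0.489,1,0.9,-0.95,0,0,0,-0.489,1,0.9,-0.95,0,0,0,-0.489,1,0.9,-0.95,0,0,0,-0.489,1,0.9,-0.95,0,0,0,-0.489,1,0.9,-0.95,0,0,0,-0.489,1]}}

```text
time: 2.8
tool_pos: [499.2, 83.6, 407.7]
orientation: [0.635, 0.772, -0.0, -0.0]
contact_force: [0.4, 0.2, 1.0]
gripper_width: 88.1
gripper_force: 0.0
```

```bash
python3 - <<'E'
from h import *
o=bot.get_obs();print(o["time"],o["tool_pos"],o["joints"],o["contact_force"])
rows([[532,148,330],[532,148,262]],1.793)
E
```

```text
2.8 [499.1802  83.5504 407.6622] [-0.0691 -0.0598  1.5749  0.      1.6267 -0.2633] [0.3538 0.2208 0.9792]
[0.711, 0.558, 0.971, -0.0, -0.0, -0.009]
[0.711, 0.558, 1.821, -0.0, -0.0, -0.009]
```

>>> {"op": "jog_arm", "data": {"moves": [0.71,0.56,0,0,0,-0.009,0,0.71,0.56,0.4,0,0,-0.009,0,0.71,0.56,0.9,0,0,-0.009,0,0.71,0.56,0.97,0,0,-0.009,0,0.71,0.56,0.97,0,0,-0.009,0]}}

```text
time: 3.22
tool_pos: [530.8, 147.7, 326.9]
orientation: [0.626, 0.779, -0.003, -0.003]
contact_force: [-0.0, 0.2, -0.5]
gripper_width: 56.6
gripper_force: 0.0
```

```bash
python3 - <<'E'
from h import *
import cv2
o=bot.get_obs();print(o["time"],o["tool_pos"])
ims=[]
for n,(x,y) in dict(scene=(215,110),top=(185,140)).items():
    im=bot.camera(n)["img"][y:y+100,x:x+66]
    ims.append(cv2.resize(im,(396,600),interpolation=cv2.INTER_CUBIC))
cv2.imwrite("pics/a.png",np.hstack(ims))
rows([[532,148,300],[532,148,261]],1.793)
E
```

```text
3.2167 [530.7854 147.682  326.9176]
[0.012, -0.011, 0.397, 0.0, 0.0, -0.002]
[0.013, -0.011, 0.884, 0.0, 0.0, -0.002]
```

View pics/a.png

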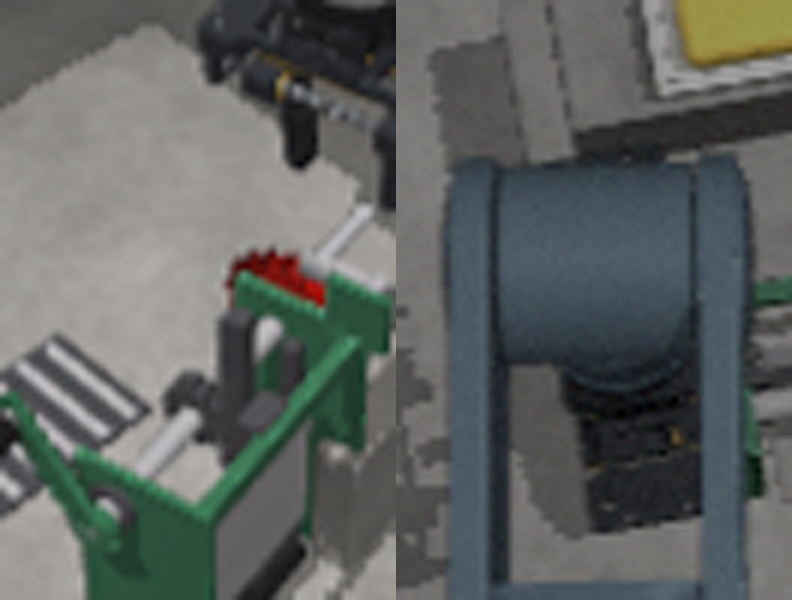

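Left of the crop: the fingers, at (300,165) and (390,200), straddle the pin, (320,255) to (365,210), evenly. I'll go down and close.

>>> {"op": "jog_arm", "data": {"moves": [0.01,-0.01,0.4,0,0,0,0,0.01,-0.01,0.6,0,0,0,0,0.01,-0.01,0.75,0,0,0,0,0.01,-0.01,0.88,0,0,0,0,0.01,-0.01,0.88,0,0,0,0], "grip_force": 8}}

```text
time: 3.73
tool_pos: [531.6, 147.8, 259.3]
orientation: [0.627, 0.779, -0.0, -0.0]
contact_force: [-0.9, 0.4, -0.3]
gripper_width: 44.2
gripper_force: 0.0
```

>>> {"op": "jog_arm", "data": {"moves": [0,0,0,0,0,0,-0.5,0,0,0,0,0,0,-0.6,0,0,0,0,0,0,-0.8,0,0,0,0,0,0,-1,0,0,0,0,0,0,-1,0,0,0,0,0,0,-1,0,0,0,0,0,0,-1,0,0,0,0,0,0,-1], "grip_force": 8}}

```text
time: 4.4
tool_pos: [530.4, 148.1, 260.1]
orientation: [0.627, 0.779, -0.001, -0.001]
contact_force: [-7.8, -1.5, 5.6]
gripper_width: 11.3
gripper_force: 7.5
```

>>> {"op": "jog_arm", "data": {"moves": [0,-0.03,0,0,0,0,-1,0,-0.03,0,0,0,0,-1,0,-0.03,0,0,0,0,-1]}}

```text
time: 4.65
tool_pos: [530.1, 147.9, 260.4]
orientation: [0.627, 0.779, 0.001, 0.001]
contact_force: [3.7, 1.0, 0.6]
gripper_width: 11.5
gripper_force: 7.9
```

```bash
python3 - <<'E'
from h import *
o=bot.get_obs();print(o["time"],o["tool_pos"],o["contact_force"],o["gripper_force"])
# pin arc shifts relative to start (tool y = trough x, -z = up), s0=0.03
for s in np.r_[.2:2.05:.15,2.0]:
    d=pin(s)-pin(.03);print(round(s,2),[round(float(v)/80,3) for v in (0,d[0],-d[2])])
E
```

```text
4.65 [530.1456 147.9248 260.3625] [3.7321 1.0276 0.6139] 7.880984013900161
0.2 [0.0, 0.01, -0.089]
0.35 [0.0, 0.032, -0.164]
0.5 [0.0, 0.064, -0.236]
0.65 [0.0, 0.107, -0.302]
0.8 [0.0, 0.159, -0.361]
0.95 [0.0, 0.219, -0.411]
1.1 [0.0, 0.287, -0.452]
1.25 [0.0, 0.359, -0.482]
1.4 [0.0, 0.436, -0.502]
1.55 [0.0, 0.514, -0.509]
1.7 [0.0, 0.592, -0.505]
1.85 [0.0, 0.669, -0.489]
2.0 [0.0, 0.743, -0.462]
2.0 [0.0, 0.743, -0.462]
```

>>> {"op": "jog_arm", "data": {"moves": [0,0.01,-0.09,0,0,0,-1,0,0.03,-0.165,0,0,0,-1,0,0.065,-0.235,0,0,0,-1,0,0.107,-0.3,0,0,0,-1,0,0.16,-0.36,0,0,0,-1,0,0.22,-0.41,0,0,0,-1]}}

```text
time: 5.15
tool_pos: [546.6, 151.7, 290.5]
orientation: [0.627, 0.779, -0.001, -0.001]
contact_force: [4.5, 0.4, -10.1]
gripper_width: 10.2
gripper_force: 8.7
```

>>> {"op": "jog_arm", "data": {"moves": [0,0.068,-0.04,0,0,0,-1,0,0.14,-0.07,0,0,0,-1,0,0.217,-0.09,0,0,0,-1,0,0.295,-0.1,0,0,0,-1,0,0.372,-0.095,0,0,0,-1,0,0.45,-0.08,0,0,0,-1,0,0.51,-0.06,0,0,0,-1,0,0.51,-0.06,0,0,0,-1]}}

```text
time: 5.82
tool_pos: [587.3, 160.5, 297.0]
orientation: [0.627, 0.779, 0.0, 0.0]
contact_force: [-0.2, 0.6, -1.4]
gripper_width: 11.0
gripper_force: 8.0
```

```bash
python3 - <<'E'
from h import *
import cv2
o=bot.get_obs();print(o["time"],o["tool_pos"],o["contact_force"],o["gripper_force"])
im=bot.camera("scene")["img"][110:200,215:335]
cv2.imwrite("pics/b.png",cv2.resize(im,(800,600),interpolation=cv2.INTER_CUBIC))
E
```

```text
5.8167 [587.3274 160.5209 297.0148] [-0.1767  0.586  -1.3612] 8.012691289186478
```

View pics/b.png

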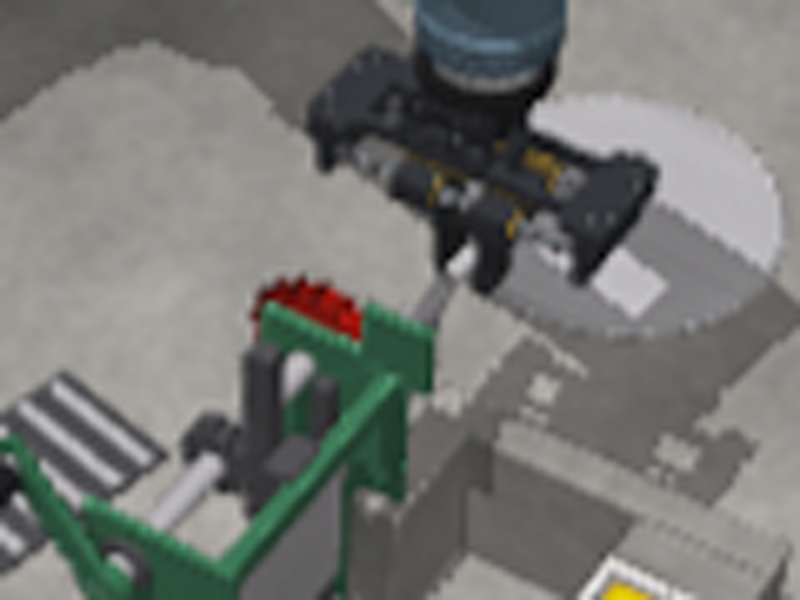

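The wheel is clear and the pin, held at (455,265), is over its pivot. I'll release it and rise.

>>> {"op": "jog_arm", "data": {"moves": [0,0,0,0,0,0,-0.5,0,0,0,0,0,0,-0.2,0,0,0,0,0,0,0,0,0,0,0,0,0,0,0,0,0,0,0,0,0,0,0,-0.4,0,0,0,0.1,0,0,-0.8,0,0,0,0.1,0,0,-1,0,0,0,0.1,0,0,-1,0,0,0,0.1]}}

```text
time: 6.62
tool_pos: [588.0, 160.5, 382.8]
orientation: [0.627, 0.779, 0.003, 0.003]
contact_force: [-0.4, 0.6, 0.1]
gripper_width: 48.4
gripper_force: 0.0
```

```bash
python3 - <<'E'
from h import *
import cv2
o=bot.get_obs();print(o["time"],o["tool_pos"],o["contact_force"],o["gripper_width"])
im=bot.camera("scene")["img"][110:200,215:335]
cv2.imwrite("pics/c.png",cv2.resize(im,(800,600),interpolation=cv2.INTER_CUBIC))
p=[572.68,13.7,.2216,1.322]
g=w(p,grip(1.322));print(g)
rows([[g[0],g[1],400],[g[0],g[1],g[2]+6]],.2216+np.pi/2)
E
```

```text
6.6167 [587.9883 160.4925 382.815 ] [-0.4313  0.5867  0.136 ] 48.35142855395901
[ 531.0058 -169.4379  279.219 ]
[-3.876, -1.57, -0.256, 0.002, 0.0, -0.002]
[-3.875, -1.577, 1.179, 0.002, 0.0, -0.002]
```

View pics/c.png

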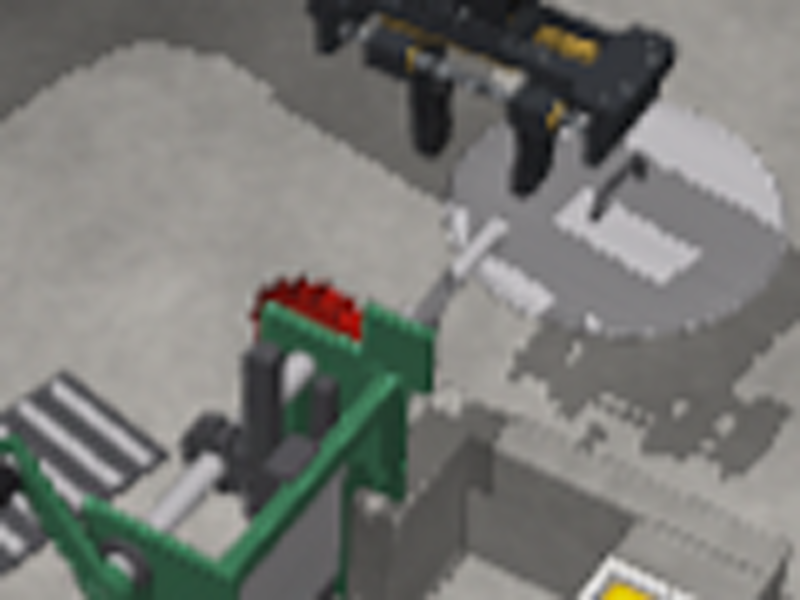

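The pawl rests thrown back, ball at (500,228). Next, over to the crank.

>>> {"op": "jog_arm", "data": {"moves": [-0.5,-0.2,-0.25,0,0,0,0.6,-0.97,-0.4,-0.25,0,0,0,0.6,-0.97,-0.4,-0.25,0,0,0,0.6]}}

```text
time: 6.92
tool_pos: [571.1, 73.1, 396.6]
orientation: [0.628, 0.778, -0.001, 0.0]
contact_force: [0.4, -0.5, -0.8]
gripper_width: 66.3
gripper_force: 0.0
```

>>> {"op": "jog_arm", "data": {"moves": [-0.5,-0.2,0,0,0,0,0.6,-0.97,-0.4,0,0,0,0,0.6,-0.97,-0.4,0,0,0,0,0.6]}}

```text
time: 7.17
tool_pos: [555.9, -10.5, 395.2]
orientation: [0.629, 0.778, -0.002, -0.001]
contact_force: [0.7, 0.6, -0.2]
gripper_width: 70.6
gripper_force: 0.0
```

>>> {"op": "jog_arm", "data": {"moves": [-0.5,-0.2,0,0,0,0,0.6,-0.97,-0.4,0,0,0,0,0.6,-0.97,-0.4,0,0,0,0,0.6]}}

```text
time: 7.42
tool_pos: [541.2, -92.9, 395.2]
orientation: [0.629, 0.777, -0.002, -0.001]
contact_force: [0.2, 0.6, -0.7]
gripper_width: 70.4
gripper_force: 0.0
```

>>> {"op": "jog_arm", "data": {"moves": [-0.5,-0.2,0,0,0,0,0.6,-0.97,-0.4,0,0,0,0,0.6,-0.97,-0.4,0,0,0,0,0.6,-0.97,-0.4,0,0,0,0,0.6]}}

```text
time: 7.75
tool_pos: [527.4, -171.4, 395.5]
orientation: [0.628, 0.778, -0.0, -0.001]
contact_force: [-0.4, 0.6, -0.9]
gripper_width: 70.6
gripper_force: 0.0
```

```bash
python3 - <<'E'
from h import *
import cv2
o=bot.get_obs();print(o["time"],o["tool_pos"],o["contact_force"],o["gripper_width"],o["joints"])
im=bot.camera("scene")["img"][125:215,155:275]
cv2.imwrite("pics/d.png",cv2.resize(im,(800,600),interpolation=cv2.INTER_CUBIC))
g=np.array([530,-169.5,279])
rows([[g[0],g[1],340],[g[0],g[1],g[2]+6]],.2216+np.pi/2)
E
```

```text
7.75 [ 527.4203 -171.4411  395.4773] [-0.3752  0.6019 -0.858 ] 70.64203042078108 [-0.5285  0.0588  1.4798  0.0003  1.6059 -0.7408]
[0.0, 0.03, 0.698, -0.0, -0.001, -0.002]
[-0.001, 0.031, 1.386, -0.0, -0.001, -0.002]
```

View pics/d.png

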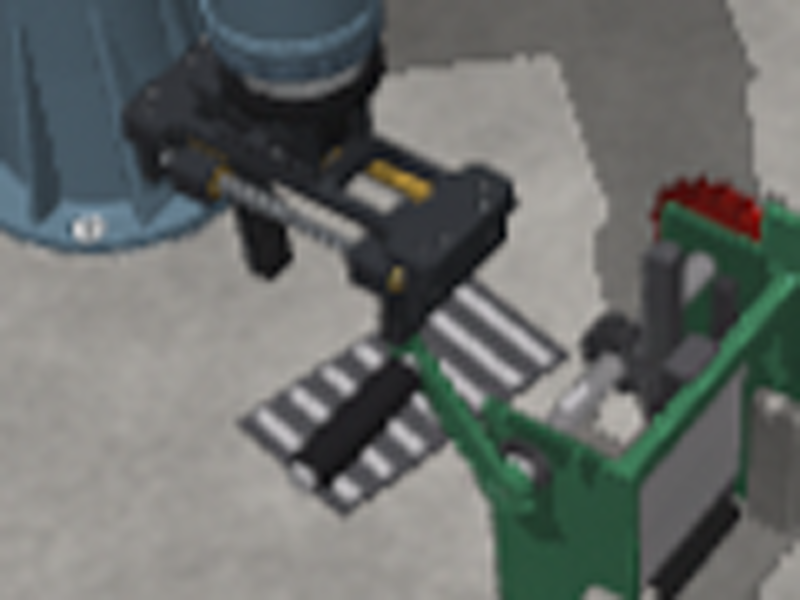

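The fingers, at (265,270) and (400,340), are above the grip, whose middle is at (358,425). I'll descend and close gently.

>>> {"op": "jog_arm", "data": {"moves": [0,0.03,0.4,0,0,-0.002,0.6,0,0.03,0.7,0,0,-0.002,0.6,0,0.03,0.95,0,0,-0.002,0.6,0,0.03,0.95,0,0,-0.002,0.6]}}

```text
time: 8.13
tool_pos: [528.8, -166.6, 316.0]
orientation: [0.623, 0.782, -0.0, -0.004]
contact_force: [-0.7, 0.7, -0.6]
gripper_width: 70.8
gripper_force: 0.0
```

>>> {"op": "jog_arm", "data": {"moves": [0,0,0.2,0,0,0,0.6,0,0,0.35,0,0,0,0.6,0,0,0.43,0,0,0,0.6,0,0,0.43,0,0,0,0,0,0,0.43,0,0,0,-0.3,0,0,0.43,0,0,0,-0.4,0,0,0.43,0,0,0,-0.6,0,0,0.43,0,0,0,-0.6,0,0,0.43,0,0,0,-0.6,0,0,0.43,0,0,0,-0.6], "grip_force": 8}}

```text
time: 8.97
tool_pos: [529.8, -170.1, 287.1]
orientation: [0.624, 0.781, -0.001, -0.0]
contact_force: [-2.6, -2.0, 4.7]
gripper_width: 26.0
gripper_force: 8.4
```

```bash
python3 - <<'E'
from h import *
o=bot.get_obs();print(o["time"],o["tool_pos"],o["contact_force"],o["gripper_width"],o["gripper_force"],o["torque"])
E
```

```text
8.9667 [ 529.7955 -170.0951  287.0665] [-2.5879 -2.0014  4.6814] 26.00835179144039 8.353293328100335 [-0.2397  0.3239  0.0216]
```

```bash
cat >> h.py <<'E'
PX=[571.5,13.7,.2216]
def trough(P):
    c,s=np.cos(PX[2]),np.sin(PX[2]);d=np.array(P[:2])-PX[:2];return np.array([c*d[0]+s*d[1],-s*d[0]+c*d[1],P[2]])
def crank():
    o=bot.get_obs();q=trough(o["tool_pos"]);v=np.array([q[0]+30,q[2]-6-205]);a=np.arctan2(v[1],v[0])
    f=o["contact_force"];fx=f[0]*np.cos(PX[2])+f[1]*np.sin(PX[2]);
    # load opposing lowering, + = resists ; lowering tangent = (sin a,-cos a)
    t=-(fx*np.sin(a)-f[2]*np.cos(a));rr=fx*np.cos(a)+f[2]*np.sin(a)
    print(round(o["time"],2),"r",round(np.hypot(*v),1),"turn",round(a-.85,3),"tan",round(t,2),"rad",round(rr,2),"w",round(o["gripper_width"],1),o["contact_force"])
    return a
def arc(a0,steps):
    for s in steps:
        a=a0+s;print(round(s,3),[0,round(90*(np.cos(a)-np.cos(a0))/80,3),round(-90*(np.sin(a)-np.sin(a0))/80,3)])
E
python3 -c "
from h import *
a=crank();arc(a,-np.arange(1,13)*.05)"
```

```text
8.97 r 91.6 turn 1.312 tan -0.15 rad 5.54 w 26.0 [-2.5879 -2.0014  4.6814]
-0.05 [0, np.float64(0.047), np.float64(-0.03)]
-0.1 [0, np.float64(0.096), np.float64(-0.058)]
-0.15 [0, np.float64(0.147), np.float64(-0.083)]
-0.2 [0, np.float64(0.198), np.float64(-0.106)]
-0.25 [0, np.float64(0.251), np.float64(-0.126)]
-0.3 [0, np.float64(0.304), np.float64(-0.144)]
-0.35 [0, np.float64(0.358), np.float64(-0.158)]
-0.4 [0, np.float64(0.413), np.float64(-0.171)]
-0.45 [0, np.float64(0.469), np.float64(-0.18)]
-0.5 [0, np.float64(0.525), np.float64(-0.186)]
-0.55 [0, np.float64(0.581), np.float64(-0.19)]
-0.6 [0, np.float64(0.637), np.float64(-0.191)]
```

>>> {"op": "jog_arm", "data": {"moves": [0,0.047,-0.03,0,0,0,-0.6,0,0.096,-0.058,0,0,0,-0.6,0,0.147,-0.083,0,0,0,-0.6,0,0.198,-0.106,0,0,0,-0.6,0,0.251,-0.126,0,0,0,-0.6,0,0.304,-0.144,0,0,0,-0.6], "grip_force": 20}}

```text
time: 9.47
tool_pos: [553.2, -164.7, 299.0]
orientation: [0.624, 0.781, -0.001, -0.001]
contact_force: [-7.0, -0.6, 3.7]
gripper_width: 26.2
gripper_force: 20.0
```

```bash
python3 -c "
from h import *
a=crank();arc(a,-np.arange(1,9)*.05)"
```

```text
9.47 r 92.1 turn 1.02 tan 5.6 rad 5.6 w 26.2 [-7.0379 -0.625   3.7075]
-0.05 [0, np.float64(0.054), np.float64(-0.015)]
-0.1 [0, np.float64(0.109), np.float64(-0.028)]
-0.15 [0, np.float64(0.164), np.float64(-0.037)]
-0.2 [0, np.float64(0.22), np.float64(-0.044)]
-0.25 [0, np.float64(0.276), np.float64(-0.048)]
-0.3 [0, np.float64(0.333), np.float64(-0.05)]
-0.35 [0, np.float64(0.389), np.float64(-0.048)]
-0.4 [0, np.float64(0.445), np.float64(-0.044)]
```

>>> {"op": "jog_arm", "data": {"moves": [0,0.054,-0.01,0,0,0,-0.6,0,0.109,-0.018,0,0,0,-0.6,0,0.164,-0.025,0,0,0,-0.6,0,0.22,-0.03,0,0,0,-0.6,0,0.276,-0.035,0,0,0,-0.6,0,0.333,-0.035,0,0,0,-0.6,0,0.389,-0.033,0,0,0,-0.6,0,0.445,-0.029,0,0,0,-0.6]}}

```text
time: 10.13
tool_pos: [589.1, -156.5, 302.8]
orientation: [0.624, 0.781, 0.0, 0.001]
contact_force: [-3.2, 2.1, 8.8]
gripper_width: 25.9
gripper_force: 20.0
```

```bash
python3 -c "
from h import *
a=crank();arc(a,-np.arange(1,11)*.025)"
```

```text
10.13 r 92.4 turn 0.615 tan 3.6 rad 8.47 w 25.9 [-3.2127  2.0652  8.8048]
-0.025 [0, np.float64(0.028), np.float64(0.003)]
-0.05 [0, np.float64(0.056), np.float64(0.007)]
-0.075 [0, np.float64(0.083), np.float64(0.012)]
-0.1 [0, np.float64(0.111), np.float64(0.017)]
-0.125 [0, np.float64(0.139), np.float64(0.024)]
-0.15 [0, np.float64(0.166), np.float64(0.03)]
-0.175 [0, np.float64(0.193), np.float64(0.038)]
-0.2 [0, np.float64(0.22), np.float64(0.046)]
-0.225 [0, np.float64(0.247), np.float64(0.055)]
-0.25 [0, np.float64(0.273), np.float64(0.064)]
```

>>> {"op": "jog_arm", "data": {"moves": [0,0.028,-0.015,0,0,0,-0.6,0,0.056,-0.015,0,0,0,-0.6,0,0.083,-0.01,0,0,0,-0.6,0,0.111,-0.005,0,0,0,-0.6]}}

```text
time: 10.47
tool_pos: [597.6, -154.6, 301.6]
orientation: [0.624, 0.781, 0.0, 0.0]
contact_force: [-4.0, 0.3, 4.8]
gripper_width: 25.8
gripper_force: 20.0
```

```bash
python3 -c "
from h import *
a=crank();arc(a,-np.arange(1,9)*.025)"
```

```text
10.47 r 92.4 turn 0.52 tan 4.75 rad 3.96 w 25.8 [-4.0282  0.2868  4.8288]
-0.025 [0, np.float64(0.027), np.float64(0.006)]
-0.05 [0, np.float64(0.055), np.float64(0.013)]
-0.075 [0, np.float64(0.082), np.float64(0.02)]
-0.1 [0, np.float64(0.109), np.float64(0.028)]
-0.125 [0, np.float64(0.136), np.float64(0.037)]
-0.15 [0, np.float64(0.162), np.float64(0.046)]
-0.175 [0, np.float64(0.189), np.float64(0.056)]
-0.2 [0, np.float64(0.215), np.float64(0.067)]
```

>>> {"op": "jog_arm", "data": {"moves": [0,0.027,0,0,0,0,-0.6,0,0.055,0.005,0,0,0,-0.6,0,0.055,0.005,0,0,0,-0.6]}}

```text
time: 10.72
tool_pos: [602.1, -153.5, 300.6]
orientation: [0.624, 0.781, 0.0, 0.0]
contact_force: [-2.7, 0.9, 1.9]
gripper_width: 26.4
gripper_force: 20.0
```

```bash
python3 -c "
from h import *
a=crank();arc(a,-np.arange(1,4)*.025)"
```

```text
10.72 r 92.5 turn 0.468 tan 2.84 rad 1.25 w 26.4 [-2.6967  0.8941  1.9228]
-0.025 [0, np.float64(0.027), np.float64(0.007)]
-0.05 [0, np.float64(0.054), np.float64(0.015)]
-0.075 [0, np.float64(0.081), np.float64(0.024)]
```

>>> {"op": "jog_arm", "data": {"moves": [0,0.027,0.005,0,0,0,-0.6,0,0.055,0.012,0,0,0,-0.6,0,0.055,0.012,0,0,0,-0.6]}}

```text
time: 10.97
tool_pos: [606.3, -152.5, 299.3]
orientation: [0.624, 0.781, 0.0, -0.0]
contact_force: [-1.8, 0.4, 1.2]
gripper_width: 25.9
gripper_force: 20.0
```

```bash
python3 -c "
from h import *
a=crank();arc(a,-np.arange(1,4)*.025)"
```

```text
10.97 r 92.5 turn 0.42 tan 1.96 rad 0.64 w 25.9 [-1.8053  0.3763  1.1901]
-0.025 [0, np.float64(0.027), np.float64(0.009)]
-0.05 [0, np.float64(0.053), np.float64(0.018)]
-0.075 [0, np.float64(0.08), np.float64(0.028)]
```

>>> {"op": "jog_arm", "data": {"moves": [0,0.027,0.009,0,0,0,-0.6,0,0.055,0.018,0,0,0,-0.6,0,0.055,0.018,0,0,0,-0.6]}}

```text
time: 11.22
tool_pos: [610.6, -151.5, 297.9]
orientation: [0.624, 0.781, 0.0, -0.0]
contact_force: [-1.2, 1.3, -1.2]
gripper_width: 26.2
gripper_force: 20.0
```

```bash
python3 -c "
from h import *
a=crank();arc(a,-np.arange(1,4)*.025)"
```

```text
11.22 r 92.5 turn 0.37 tan 0.36 rad -1.42 w 26.2 [-1.1523  1.3411 -1.2076]
-0.025 [0, np.float64(0.026), np.float64(0.01)]
-0.05 [0, np.float64(0.052), np.float64(0.021)]
-0.075 [0, np.float64(0.078), np.float64(0.032)]
```

>>> {"op": "jog_arm", "data": {"moves": [0,0.027,0.01,0,0,0,-0.6,0,0.054,0.021,0,0,0,-0.6]}}

```text
time: 11.38
tool_pos: [614.4, -150.7, 296.3]
orientation: [0.624, 0.781, -0.0, -0.0]
contact_force: [-5.0, -0.1, -0.0]
gripper_width: 25.9
gripper_force: 20.0
```

```bash
python3 -c "
from h import *
a=crank();arc(a,-np.arange(1,4)*.025)"
```

```text
11.38 r 92.5 turn 0.324 tan 4.47 rad -1.92 w 25.9 [-4.9718 -0.0572 -0.046 ]
-0.025 [0, np.float64(0.026), np.float64(0.011)]
-0.05 [0, np.float64(0.051), np.float64(0.023)]
-0.075 [0, np.float64(0.077), np.float64(0.035)]
```

>>> {"op": "jog_arm", "data": {"moves": [0,0.026,0.01,0,0,0,-0.6,0,0.051,0.02,0,0,0,-0.6]}}

```text
time: 11.55
tool_pos: [618.4, -149.8, 294.5]
orientation: [0.624, 0.781, -0.0, -0.001]
contact_force: [-5.4, -0.7, -1.0]
gripper_width: 26.2
gripper_force: 20.0
```

```bash
python3 -c "
from h import *
a=crank();arc(a,-np.arange(1,4)*.025)"
```

```text
11.55 r 92.5 turn 0.276 tan 4.44 rad -3.24 w 26.2 [-5.372  -0.7325 -1.0124]
-0.025 [0, np.float64(0.025), np.float64(0.012)]
-0.05 [0, np.float64(0.05), np.float64(0.025)]
-0.075 [0, np.float64(0.075), np.float64(0.039)]
```

>>> {"op": "jog_arm", "data": {"moves": [0,0.025,0.012,0,0,0,-0.6,0,0.05,0.023,0,0,0,-0.6]}}

```text
time: 11.72
tool_pos: [622.2, -148.9, 292.5]
orientation: [0.624, 0.781, -0.0, -0.001]
contact_force: [-5.0, -0.6, -2.1]
gripper_width: 25.8
gripper_force: 20.0
```

```bash
python3 -c "
from h import *
a=crank();arc(a,-np.arange(1,4)*.025)"
```

```text
11.72 r 92.5 turn 0.229 tan 3.41 rad -4.23 w 25.8 [-4.9885 -0.609  -2.1133]
-0.025 [0, np.float64(0.025), np.float64(0.014)]
-0.05 [0, np.float64(0.049), np.float64(0.028)]
-0.075 [0, np.float64(0.073), np.float64(0.043)]
```

>>> {"op": "jog_arm", "data": {"moves": [0,0.025,0.018,0,0,0,-0.6,0,0.049,0.035,0,0,0,-0.6]}}

```text
time: 11.88
tool_pos: [626.3, -148.0, 290.0]
orientation: [0.624, 0.781, -0.0, -0.0]
contact_force: [-4.2, 0.8, 0.3]
gripper_width: 26.1
gripper_force: 20.0
```

```bash
python3 -c "
from h import *
a=crank();arc(a,-np.arange(1,4)*.025)"
```

```text
11.88 r 92.4 turn 0.176 tan 3.55 rad -1.82 w 26.1 [-4.2488  0.7661  0.2832]
-0.025 [0, np.float64(0.024), np.float64(0.015)]
-0.05 [0, np.float64(0.047), np.float64(0.03)]
-0.075 [0, np.float64(0.07), np.float64(0.046)]
```

>>> {"op": "jog_arm", "data": {"moves": [0,0.024,0.015,0,0,0,-0.6,0,0.047,0.03,0,0,0,-0.6]}}

```text
time: 12.05
tool_pos: [629.9, -147.1, 287.7]
orientation: [0.624, 0.781, -0.0, -0.0]
contact_force: [-4.9, 0.9, -0.7]
gripper_width: 26.0
gripper_force: 20.0
```

```bash
python3 -c "
from h import *
a=crank();arc(a,-np.arange(1,4)*.025)"
```

```text
12.05 r 92.4 turn 0.128 tan 3.41 rad -3.12 w 26.0 [-4.8908  0.9184 -0.6862]
-0.025 [0, np.float64(0.023), np.float64(0.016)]
-0.05 [0, np.float64(0.046), np.float64(0.033)]
-0.075 [0, np.float64(0.068), np.float64(0.05)]
```

>>> {"op": "jog_arm", "data": {"moves": [0,0.023,0.018,0,0,0,-0.6,0,0.046,0.036,0,0,0,-0.6]}}

```text
time: 12.22
tool_pos: [633.5, -146.3, 284.9]
orientation: [0.624, 0.781, -0.0, -0.0]
contact_force: [-5.8, 0.4, 0.5]
gripper_width: 25.7
gripper_force: 20.0
```

```bash
python3 -c "
from h import *
a=crank();arc(a,-np.arange(1,4)*.025)"
```

```text
12.22 r 92.3 turn 0.078 tan 4.79 rad -2.9 w 25.7 [-5.8002  0.3947  0.5459]
-0.025 [0, np.float64(0.022), np.float64(0.017)]
-0.05 [0, np.float64(0.044), np.float64(0.035)]
-0.075 [0, np.float64(0.066), np.float64(0.053)]
```

>>> {"op": "jog_arm", "data": {"moves": [0,0.022,0.018,0,0,0,-0.6,0,0.044,0.037,0,0,0,-0.6]}}

```text
time: 12.38
tool_pos: [637.0, -145.5, 282.1]
orientation: [0.624, 0.781, -0.0, -0.0]
contact_force: [-7.2, 0.4, 2.7]
gripper_width: 25.9
gripper_force: 20.0
```

```bash
python3 -c "
from h import *
a=crank();arc(a,-np.arange(1,4)*.025)"
```

```text
12.38 r 92.3 turn 0.029 tan 7.09 rad -2.36 w 25.9 [-7.239   0.4364  2.7042]
-0.025 [0, np.float64(0.021), np.float64(0.018)]
-0.05 [0, np.float64(0.042), np.float64(0.037)]
-0.075 [0, np.float64(0.063), np.float64(0.056)]
```

>>> {"op": "jog_arm", "data": {"moves": [0,0.021,0.018,0,0,0,-0.6,0,0.021,0.018,0,0,0,-0.6]}}

```text
time: 12.55
tool_pos: [638.4, -145.2, 280.8]
orientation: [0.624, 0.781, -0.0, -0.0]
contact_force: [-7.0, 0.4, 0.8]
gripper_width: 26.1
gripper_force: 20.0
```

```bash
python3 -c "
from h import *
a=crank();arc(a,-np.arange(1,4)*.025)"
```

```text
12.55 r 92.3 turn 0.008 tan 5.56 rad -3.8 w 26.1 [-6.9561  0.4357  0.7577]
-0.025 [0, np.float64(0.021), np.float64(0.019)]
-0.05 [0, np.float64(0.042), np.float64(0.038)]
-0.075 [0, np.float64(0.062), np.float64(0.058)]
```

>>> {"op": "jog_arm", "data": {"moves": [0,0.012,0.012,0,0,0,-0.6,0,0.025,0.024,0,0,0,-0.6]}}

```text
time: 12.72
tool_pos: [639.7, -144.9, 279.6]
orientation: [0.624, 0.781, -0.001, -0.001]
contact_force: [-12.0, 0.3, 7.8]
gripper_width: 25.7
gripper_force: 20.0
```

```bash
python3 -c "
from h import *
a=crank();arc(a,-np.arange(1,4)*.025)"
```

```text
12.72 r 92.2 turn -0.011 tan 13.89 rad -2.0 w 25.7 [-12.0224   0.2747   7.7927]
-0.025 [0, np.float64(0.021), np.float64(0.019)]
-0.05 [0, np.float64(0.041), np.float64(0.039)]
-0.075 [0, np.float64(0.061), np.float64(0.059)]
```

>>> {"op": "jog_arm", "data": {"moves": [0,0,0,0,0,0,-0.6,0,0,0,0,0,0,-0.6]}}

```text
time: 12.88
tool_pos: [639.7, -144.9, 279.5]
orientation: [0.624, 0.781, -0.001, -0.001]
contact_force: [-11.4, 1.1, 6.0]
gripper_width: 26.0
gripper_force: 20.0
```

```bash
python3 -c "
from h import *
a=crank();arc(a,-np.arange(1,4)*.025)"
```

```text
12.88 r 92.2 turn -0.012 tan 12.08 rad -2.79 w 26.0 [-11.354    1.0694   6.0152]
-0.025 [0, np.float64(0.021), np.float64(0.019)]
-0.05 [0, np.float64(0.041), np.float64(0.039)]
-0.075 [0, np.float64(0.061), np.float64(0.059)]
```

Seated: about 12 N sustained, against some 3.5 N in running. I'll release the crank and rise.

>>> {"op": "jog_arm", "data": {"moves": [0,0,0,0,0,0,-0.2,0,0,0,0,0,0,0.2,0,0,0,0,0,0,0.5,0,0,0,0,0,0,0.5,0,0,0,0,0,0,0.5,0,0,-0.4,0,0,0,0.5,0,0,-0.9,0,0,0,0.5,0,0,-1,0,0,0,0.5,0,0,-1,0,0,0,0.5]}}

```text
time: 13.63
tool_pos: [642.2, -145.4, 363.8]
orientation: [0.624, 0.781, 0.001, 0.004]
contact_force: [-0.6, -0.2, -0.7]
gripper_width: 65.9
gripper_force: 0.0
```

>>> {"op": "jog_arm", "data": {"moves": [0,0,-0.4,0,0,0,0.3,0,0,-0.4,0,0,0,0.3]}}

```text
time: 13.8
tool_pos: [641.5, -145.2, 394.7]
orientation: [0.624, 0.781, 0.001, 0.003]
contact_force: [1.7, 0.6, 1.0]
gripper_width: 57.5
gripper_force: 0.0
```

```bash
python3 - <<'E'
from h import *
import cv2
o=bot.get_obs();print(o["time"],o["tool_pos"],o["contact_force"],o["gripper_width"],o["joints"])
rows([[588.1,161,391],[588.1,161,297.4]],.222+np.pi/2)
im=bot.camera("scene")["img"][125:215,185:305]
cv2.imwrite("pics/e.png",cv2.resize(im,(800,600),interpolation=cv2.INTER_CUBIC))
E
```

```text
13.8 [ 641.4864 -145.1668  394.6549] [1.6658 0.6107 0.9824] 57.473546003858395 [-0.4027  0.2928  1.2128  0.0001  1.6304 -0.6253]
[3.88, 0.194, 0.034, 0.001, 0.001, 0.0]
[3.884, 0.189, 1.204, 0.001, 0.001, 0.0]
```

View pics/e.png

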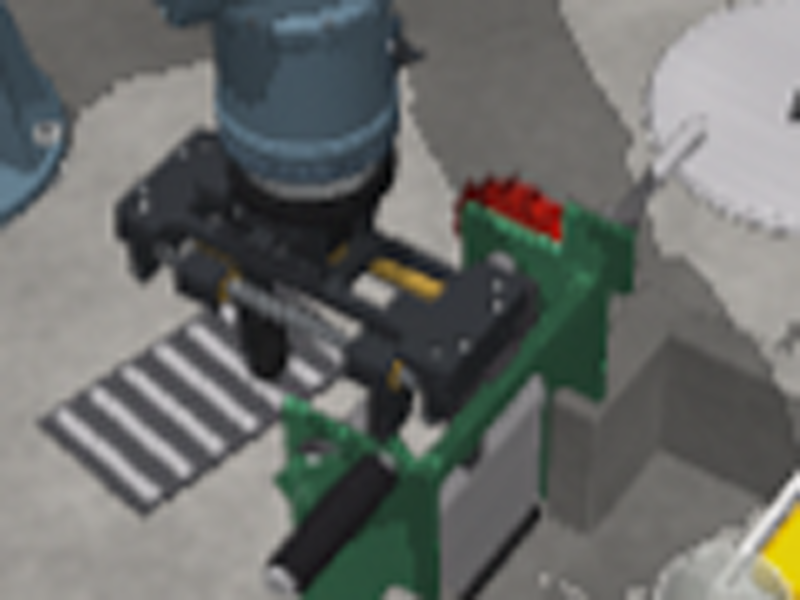

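The gate is down, the grip stands free at (335,520), and the pawl pin is still thrown back at (690,140). I'll go to the pin.

>>> {"op": "jog_arm", "data": {"moves": [0.5,0.02,0,0,0,0,0.1,0.97,0.05,0,0,0,0,0.1,0.97,0.05,0,0,0,0,0.1]}}

```text
time: 14.1
tool_pos: [626.2, -62.7, 388.9]
orientation: [0.622, 0.783, 0.001, -0.002]
contact_force: [-0.3, 0.1, 0.1]
gripper_width: 48.4
gripper_force: 0.0
```

>>> {"op": "jog_arm", "data": {"moves": [0.5,0.02,0,0,0,0,0.1,0.97,0.05,0,0,0,0,0.1,0.97,0.05,0,0,0,0,0.1]}}

```text
time: 14.35
tool_pos: [612.8, 13.9, 389.1]
orientation: [0.622, 0.783, 0.001, -0.002]
contact_force: [0.2, -0.5, -0.5]
gripper_width: 48.6
gripper_force: 0.0
```

>>> {"op": "jog_arm", "data": {"moves": [0.5,0.02,0,0,0,0,0.1,0.97,0.05,0,0,0,0,0.1,0.97,0.05,0,0,0,0,0.1]}}

```text
time: 14.6
tool_pos: [599.4, 90.1, 389.2]
orientation: [0.622, 0.783, 0.0, -0.002]
contact_force: [0.1, 0.7, 0.2]
gripper_width: 48.6
gripper_force: 0.0
```

>>> {"op": "jog_arm", "data": {"moves": [0.5,0.02,0,0,0,0,0,0.97,0.05,0,0,0,0,0,0.97,0.05,0,0,0,0,0,0.97,0.05,0,0,0,0,0,0.97,0.05,0,0,0,0,0]}}

```text
time: 15.02
tool_pos: [587.7, 160.8, 389.6]
orientation: [0.624, 0.781, -0.001, -0.0]
contact_force: [-0.1, 0.7, 0.4]
gripper_width: 44.2
gripper_force: 0.0
```

```bash
python3 - <<'E'
from h import *
o=bot.get_obs();print(o["time"],o["tool_pos"],o["gripper_width"])
rows([[588.1,161,340],[588.1,161,297.4]],.222+np.pi/2)
E
```

```text
15.0167 [587.6567 160.7514 389.5679] 44.17913867696027
[0.002, 0.007, 0.62, -0.0, 0.0, 0.0]
[0.002, 0.008, 1.152, -0.0, 0.0, 0.0]
```

>>> {"op": "jog_arm", "data": {"moves": [0,0,0.4,0,0,0,0,0,0,0.7,0,0,0,0,0,0,0.9,0,0,0,0,0,0,0.9,0,0,0,0]}}

```text
time: 15.35
tool_pos: [586.1, 159.3, 313.6]
orientation: [0.625, 0.781, -0.003, -0.003]
contact_force: [0.6, 0.9, -0.2]
gripper_width: 43.9
gripper_force: 0.0
```

>>> {"op": "jog_arm", "data": {"moves": [0,0,0.15,0,0,0,0,0,0,0.25,0,0,0,0,0,0,0.25,0,0,0,-0.5,0,0,0.25,0,0,0,-0.6,0,0,0.25,0,0,0,-0.8,0,0,0.25,0,0,0,-1,0,0,0.25,0,0,0,-1,0,0,0.25,0,0,0,-1,0,0,0.25,0,0,0,-1,0,0,0.25,0,0,0,-1], "grip_force": 8}}

```text
time: 16.18
tool_pos: [588.0, 161.6, 299.6]
orientation: [0.624, 0.781, 0.001, 0.001]
contact_force: [0.6, 0.2, 3.2]
gripper_width: 11.3
gripper_force: 8.0
```

```bash
python3 - <<'E'
from h import *
o=bot.get_obs();print(o["time"],o["tool_pos"],o["gripper_width"],o["contact_force"])
q=trough(o["tool_pos"])-trough([530.1,147.9,260.4]);print(q)
for s in np.r_[1.85:.1:-.15]:
    d=pin(s)-pin(2.0);print(round(s,2),[round(float(v)/80,3) for v in (0,d[0],-d[2])])
E
```

```text
16.1833 [588.0341 161.5685 299.5951] 11.299562588115759 [0.5802 0.2128 3.1749]
[59.5216  0.6009 39.1951]
1.85 [0.0, -0.074, -0.027]
1.7 [0.0, -0.151, -0.043]
1.55 [0.0, -0.229, -0.048]
1.4 [0.0, -0.308, -0.04]
1.25 [0.0, -0.384, -0.021]
1.1 [0.0, -0.457, 0.009]
0.95 [0.0, -0.524, 0.05]
0.8 [0.0, -0.584, 0.101]
0.65 [0.0, -0.636, 0.16]
0.5 [0.0, -0.679, 0.226]
0.35 [0.0, -0.712, 0.297]
0.2 [0.0, -0.733, 0.373]
```

>>> {"op": "jog_arm", "data": {"moves": [0,-0.074,-0.027,0,0,0,-1,0,-0.151,-0.043,0,0,0,-1,0,-0.229,-0.048,0,0,0,-1,0,-0.308,-0.04,0,0,0,-1,0,-0.384,-0.021,0,0,0,-1,0,-0.457,0.009,0,0,0,-1,0,-0.524,0.05,0,0,0,-1,0,-0.584,0.1,0,0,0,-1,0,-0.636,0.16,0,0,0,-1,0,-0.679,0.226,0,0,0,-1,0,-0.712,0.297,0,0,0,-1,0,-0.733,0.36,0,0,0,-1]}}

```text
time: 17.18
tool_pos: [530.3, 148.5, 269.3]
orientation: [0.624, 0.781, 0.0, 0.0]
contact_force: [4.2, 2.4, -0.9]
gripper_width: 11.6
gripper_force: 8.0
```

>>> {"op": "jog_arm", "data": {"moves": [0,0,0,0,0,0,-0.5,0,0,0,0,0,0,-0.2,0,0,0,0,0,0,0,0,0,0,0,0,0,0,0,0,0,0,0,0,0.1,0,0,-0.4,0,0,0,0.1,0,0,-0.8,0,0,0,0.1,0,0,-1,0,0,0,0.1,0,0,-1,0,0,0,0.1]}}

```text
time: 17.93
tool_pos: [532.2, 148.6, 355.1]
orientation: [0.624, 0.781, 0.003, 0.003]
contact_force: [0.3, 0.2, 0.3]
gripper_width: 48.5
gripper_force: 0.0
```

```bash
python3 - <<'E'
from h import *
import cv2
o=bot.get_obs();print(o["time"],o["tool_pos"],o["contact_force"],o["gripper_width"])
im=bot.camera("scene")["img"][110:230,185:345]
cv2.imwrite("pics/f.png",cv2.resize(im,(800,600),interpolation=cv2.INTER_CUBIC))
E
```

```text
17.9333 [532.2243 148.6377 355.1057] [0.2763 0.1668 0.2678] 48.52062492907949
```

View pics/f.png

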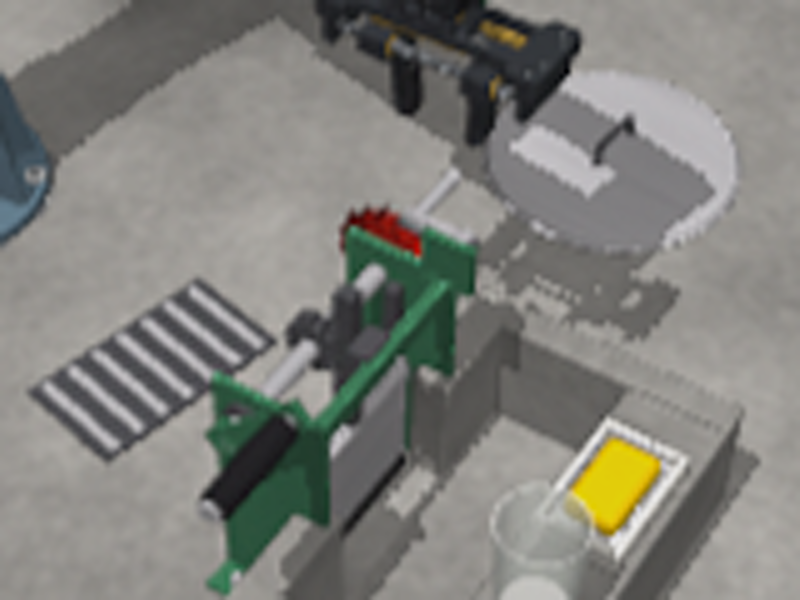

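The pin's ball is back at its first image position (455,175 in the crop), so the pawl lies on the wheel. The gate is down and the bystanders stand as before. Handing in.

```bash
python3 -c "
from rig import bot
print(bot.job_done())"
```

```text
the job is handed in; nothing more can be done
None
```

The job is handed in, with no verdict shown: I threw the pawl back, wound the gate down until it bore on the sill (about 12 N at the grip, against some 3.5 N in running), then flipped the pawl back onto the wheel and let go, with the arm clear and, in the last picture, the tumbler, soap rest and pail lid where they stood (the spray bottle was out of its view).

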